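# Sort lamps by weight into a tambour dust store

### The job

Roll the store's tambour door fully open, then lift each lamp off the blue mat and feel its weight: stand the complete ones (about 620 g) lens up inside the store and the ones that lack their core (only about 300 g) lens up in the red rework tray, setting every lamp down rather than dropping it. When all are sorted, roll the door fully shut against its front stop. Leave the bottle, the clip bin and the screwdriver where they are.

Things in the scene. Friction and masses are not known exactly. Their poses are not given: they have to be found in the camera images.
- store: Dust store: a blue and white barrel-topped bench cabinet, fixed, with a slatted tambour door over its front and top. Origin: on the bench under the centre of its inside; x points level to its back, y to its left as the robot sees it, z up. Outside 294 mm wide, x from -114 to 348 mm, 159 mm tall; behind x = 104 mm a white roof covers the stowed door. Blue side panels 12 mm thick.
- store_floor (a point): Centre of the store's inner floor, 12 mm above the bench, axes as the store's. Inside: 208 mm deep (x from -104 to 104 mm) by 270 mm wide. Side panels rise in an arc from 54 mm (front) to 147 mm (back) above this floor; the front wall is 10 mm thick, 50 mm above this floor. A lamp standing anywhere inside fits under the shut door.
- tambour (a joint): Angle travelled by the door along its circular track, rad: 0 = fully shut at its front stop, 0.626 = fully open at its rear stop, the inside then clear from above; may start ajar by up to 0.08. It takes 4 to 8 N at the pull bar to roll it either way, and it stays where it is left.
- tambour_handle (a point): Middle of the steel pull bar on the door's blue leading slat: round, 12 mm thick, 110 mm long along the store's y, a post at each end, 24 mm gap under it. With q the travel it runs on a circle about the store's y direction: in the store_floor frame x = 116 - 394 sin(0.628 - q), z = -229 + 394 cos(0.628 - q) mm; the slat under it leans 0.628 - q rad to the front.
- rework_floor (a point): Red rework tray, fixed to the bench: outside 360 mm (own x) by 130 mm (own y), 28 mm tall, walls 5 mm. The point is the centre of its inner floor, 5 mm above the bench; z up. Room for three lamps side by side along its x.
- mat: Blue mat on which the lamps arrive, 360 mm (own x) by 250 mm (own y), 2 mm thick, fixed; origin at the centre of its underside, on the bench.
- lamp1_mid (a point): A round lamp (all look alike; absent ones are None): black bezel 62 mm across, from 26 to 48 mm above its underside, on a finned back 52 mm across, 48 mm tall in all, lens on top. A complete lamp weighs about 620 g, one that lacks its core about 300 g (within 8 percent). The point is its middle, 25 mm above its underside; own z points up out of the lens.
- lamp2_mid (a point): A round lamp (all look alike; absent ones are None): black bezel 62 mm across, from 26 to 48 mm above its underside, on a finned back 52 mm across, 48 mm tall in all, lens on top. A complete lamp weighs about 620 g, one that lacks its core about 300 g (within 8 percent). The point is its middle, 25 mm above its underside; own z points up out of the lens.
- lamp3_mid (a point): A round lamp (all look alike; absent ones are None): black bezel 62 mm across, from 26 to 48 mm above its underside, on a finned back 52 mm across, 48 mm tall in all, lens on top. A complete lamp weighs about 620 g, one that lacks its core about 300 g (within 8 percent). The point is its middle, 25 mm above its underside; own z points up out of the lens.
- lamp4_mid (a point): A round lamp (all look alike; absent ones are None): black bezel 62 mm across, from 26 to 48 mm above its underside, on a finned back 52 mm across, 48 mm tall in all, lens on top. A complete lamp weighs about 620 g, one that lacks its core about 300 g (within 8 percent). The point is its middle, 25 mm above its underside; own z points up out of the lens.
- lamp5_mid (a point): A round lamp (all look alike; absent ones are None): black bezel 62 mm across, from 26 to 48 mm above its underside, on a finned back 52 mm across, 48 mm tall in all, lens on top. A complete lamp weighs about 620 g, one that lacks its core about 300 g (within 8 percent). The point is its middle, 25 mm above its underside; own z points up out of the lens.
- lamp6_mid (a point): A round lamp (all look alike; absent ones are None): black bezel 62 mm across, from 26 to 48 mm above its underside, on a finned back 52 mm across, 48 mm tall in all, lens on top. A complete lamp weighs about 620 g, one that lacks its core about 300 g (within 8 percent). The point is its middle, 25 mm above its underside; own z points up out of the lens.
- cleaner_mid (a point): Bystander: white bottle with a blue cap, 54 mm across, 150 mm tall, standing beyond the mat; the point is half-way up.
- clips_mid (a point): Bystander: yellow bin of clips, 100 x 140 mm, 50 mm tall, left of the store; the point is half-way up.
- driver: Bystander: orange screwdriver, 200 mm long, lying beyond the mat; its long axis is own x.

How it is judged:
On the way, in this order (a step that is already met when the one before it is completed fails the run):
1. the tambour door is rolled fully open (to within about 15 mm of its rear stop) (value of joint tambour above 0.585 rad), for 0.2 s.
2. every lamp stands upright where it belongs: the complete ones in the store, the light ones in the rework tray (each told by the weight it rests with there, over or under 4.5 N) (((x of lamp1_mid in the frame of store_floor between -0.082 and 0.082 m and y of lamp1_mid in the frame of store_floor between -0.112 and 0.112 m and z of lamp1_mid in the frame of store_floor between 0.015 and 0.035 m and angle between lamp1_mid's own z axis and vertical below 0.2 rad and contact force between lamp1 and store above 4.5 N) or (x of lamp1_mid in the frame of rework_floor between -0.153 and 0.153 m and y of lamp1_mid in the frame of rework_floor between -0.037 and 0.037 m and z of lamp1_mid in the frame of rework_floor between 0.015 and 0.035 m and angle between lamp1_mid's own z axis and vertical below 0.2 rad and contact force between lamp1 and rework below 4.5 N)) and ((x of lamp2_mid in the frame of store_floor between -0.082 and 0.082 m and y of lamp2_mid in the frame of store_floor between -0.112 and 0.112 m and z of lamp2_mid in the frame of store_floor between 0.015 and 0.035 m and angle between lamp2_mid's own z axis and vertical below 0.2 rad and contact force between lamp2 and store above 4.5 N) or (x of lamp2_mid in the frame of rework_floor between -0.153 and 0.153 m and y of lamp2_mid in the frame of rework_floor between -0.037 and 0.037 m and z of lamp2_mid in the frame of rework_floor between 0.015 and 0.035 m and angle between lamp2_mid's own z axis and vertical below 0.2 rad and contact force between lamp2 and rework below 4.5 N)) and ((x of lamp3_mid in the frame of store_floor between -0.082 and 0.082 m and y of lamp3_mid in the frame of store_floor between -0.112 and 0.112 m and z of lamp3_mid in the frame of store_floor between 0.015 and 0.035 m and angle between lamp3_mid's own z axis and vertical below 0.2 rad and contact force between lamp3 and store above 4.5 N) or (x of lamp3_mid in the frame of rework_floor between -0.153 and 0.153 m and y of lamp3_mid in the frame of rework_floor between -0.037 and 0.037 m and z of lamp3_mid in the frame of rework_floor between 0.015 and 0.035 m and angle between lamp3_mid's own z axis and vertical below 0.2 rad and contact force between lamp3 and rework below 4.5 N)) and ((x of lamp4_mid in the frame of store_floor between -0.082 and 0.082 m and y of lamp4_mid in the frame of store_floor between -0.112 and 0.112 m and z of lamp4_mid in the frame of store_floor between 0.015 and 0.035 m and angle between lamp4_mid's own z axis and vertical below 0.2 rad and contact force between lamp4 and store above 4.5 N) or (x of lamp4_mid in the frame of rework_floor between -0.153 and 0.153 m and y of lamp4_mid in the frame of rework_floor between -0.037 and 0.037 m and z of lamp4_mid in the frame of rework_floor between 0.015 and 0.035 m and angle between lamp4_mid's own z axis and vertical below 0.2 rad and contact force between lamp4 and rework below 4.5 N)) and ((x of lamp5_mid in the frame of store_floor between -0.082 and 0.082 m and y of lamp5_mid in the frame of store_floor between -0.112 and 0.112 m and z of lamp5_mid in the frame of store_floor between 0.015 and 0.035 m and angle between lamp5_mid's own z axis and vertical below 0.2 rad and contact force between lamp5 and store above 4.5 N) or (x of lamp5_mid in the frame of rework_floor between -0.153 and 0.153 m and y of lamp5_mid in the frame of rework_floor between -0.037 and 0.037 m and z of lamp5_mid in the frame of rework_floor between 0.015 and 0.035 m and angle between lamp5_mid's own z axis and vertical below 0.2 rad and contact force between lamp5 and rework below 4.5 N)) and ((x of lamp6_mid in the frame of store_floor between -0.082 and 0.082 m and y of lamp6_mid in the frame of store_floor between -0.112 and 0.112 m and z of lamp6_mid in the frame of store_floor between 0.015 and 0.035 m and angle between lamp6_mid's own z axis and vertical below 0.2 rad and contact force between lamp6 and store above 4.5 N) or (x of lamp6_mid in the frame of rework_floor between -0.153 and 0.153 m and y of lamp6_mid in the frame of rework_floor between -0.037 and 0.037 m and z of lamp6_mid in the frame of rework_floor between 0.015 and 0.035 m and angle between lamp6_mid's own z axis and vertical below 0.2 rad and contact force between lamp6 and rework below 4.5 N)) and linear speed of each of lamp1, lamp2, lamp3, lamp4, lamp5, lamp6 below 0.03 m/s), for 0.3 s.
3. the tambour door is rolled fully shut (to within 6 mm of its front stop) (value of joint tambour below 0.016 rad), for 0.2 s.
At the end, for the whole second after the job is handed in: Every complete lamp stands upright (within 0.2 rad) on the floor inside the store, every light lamp stands upright on the floor of the red rework tray, all at rest, and the tambour door is shut to within 6 mm of its front stop (all of step 2 and value of joint tambour below 0.016 rad); the robot touches nothing.
It fails at once if the bottle is moved by more than 30 mm (distance of cleaner_mid from where it was at the start of the episode above 0.03 m).
It fails at once if the clip bin is moved by more than 30 mm (distance of clips_mid from where it was at the start of the episode above 0.03 m).
It fails at once if the screwdriver is moved by more than 30 mm (distance of driver from where it was at the start of the episode above 0.03 m).
It fails at once if a lamp is dropped from more than about 7 cm or thrown (faster than 1.2 m/s out of the grip) ((linear speed of lamp1 above 1.2 m/s and contact force between lamp1 and the fingers below 0.1 N) or (linear speed of lamp2 above 1.2 m/s and contact force between lamp2 and the fingers below 0.1 N) or (linear speed of lamp3 above 1.2 m/s and contact force between lamp3 and the fingers below 0.1 N) or (linear speed of lamp4 above 1.2 m/s and contact force between lamp4 and the fingers below 0.1 N) or (linear speed of lamp5 above 1.2 m/s and contact force between lamp5 and the fingers below 0.1 N) or (linear speed of lamp6 above 1.2 m/s and contact force between lamp6 and the fingers below 0.1 N)).
Of lamp1, lamp2, lamp3, lamp4, lamp5, lamp6 only 4 to 5 are there at a start; the rules pass over those that are not, and their reading is None.
At some moment in a run one of lamp1, lamp2, lamp3, lamp4, lamp5, lamp6 may be knocked a few centimetres aside while the robot is not near it.
It also fails if it takes over 210 s, if anything falls off the work surface, if the arm or the gripper's body presses on something with over 40 N, if the wrist force passes 120 N, or if a joint passes its speed limit or range.

### The arm

A 6-joint arm with a two-finger parallel gripper is mounted at the origin on the work surface. World frame = base frame: x ahead of the robot, y to its left, z up, the work surface at z = 0. Lengths are in m, angles in rad, forces in N, time in s.
With the tool pointing down it reaches from about 0.425 to 0.95 m from the base axis. Payload 3.5 kg.
Tool frame: the origin (TCP) lies at the very end of the fingers, on their centre line; the grasp point (between the pads) lies ctrl.grip_point_offset behind it (ctrl.grip_point_offset is the distance from the TCP to the grasp point, in m); z points along the fingers, y is the direction in which the jaws open and shut (so a half turn about z gives the same grasp; the last joint's range is limited). The gripper opens to 85 mm and grips with 20 to 120 N. Pads are 22 mm wide; open, the fingers measure 114 mm over their backs; the gripper's body (76 mm by 85 mm) begins 54 mm behind the grasp point. The pads swing forward as they close: fully open they stand 13 mm farther back than shut.
Start: joints at [1.14, 0.286, 1.577, -0, 1.279, -0.15], TCP at [0.187, 0.649, 0.231] pointing down, gripper open.
Joint ranges: [-2.77, 2.77], [-0.9, 2.22], [0.21, 2.48], [-1.53, 4.67], [0.24, 2.81], [-2.84, 2.84]. Speed limits (rad/s): [2.79, 2.79, 3.14, 3.14, 3.14, 3.14].

### API

Orientations are given as a unit quaternion [x, y, z, w].
In Python, from plant import ctrl gives the robot as it stands.
- The arm moves only by the tool servo_tool, never from a script. Its argument "increments" is a list of rows, each a list of 5 numbers: the opening, from 0 (shut) to 1 (fully open), then the shift along the world's x, y, z in units of 40 mm (1.0 is 40 mm), then the turn about the world's z in units of 5 degrees (1.0 is 5 degrees). A call has exactly 10 rows; each row is the pose to reach, as a shift and turn from the pose measured when the call began; what a row does not reach only later rows make up. A row lasts 1/12 s, in which the tool goes at most 41.7 mm and 7.16 degrees, less where a joint would pass 70% of its speed; a pose out of reach is approached as far as the arm can. A call with a gripper value outside its range is refused whole. The fingers move at their own pace and stop on an object; "grip_force" is the grip in N (left out, the last holds). Time passes only in rows, so rows that repeat a pose let the fingers close, or fill a call up. It gives the time, the measured TCP pose, the force and the opening at its end, in the units of the state.
- ctrl.get_state(): the state, without advancing time (a new reading comes with each control period).
- ctrl.read_camera(name): name is "side" or "top" or "wrist"; returns a dict with "frame" (420x560x3 uint8, red, green, blue), "K" (3x3 intrinsics, pixels), "extrinsics" (4x4, takes a point from camera to world coordinates). Camera axes: x right, y down, z forward; pixel columns grow to the right and rows downward; lengths in m; the calibration is good to about 2 mm. A picture is of the moment at which its call begins. There is no depth.
- ctrl.sign_off(): hands the job in, once; it reports no verdict.
Trained networks look in a picture, given as the dict that the camera call returned (one of the last four; its "shot" number tells which), for a name from the list of things; names that differ only in an ending like _2 or _b are one class to them, and where a whole thing is asked for, a point or a joint stands for the part that bears it (a point fixed in the world has none). Each returns a list of dicts, best first, with "conf" (0 to 1); they miss things now and then, are a little off and sometimes report something else, mostly with a low value. They report only what shows in the picture. A call takes as long as a camera call.
- ctrl.masks_of(picture, query): "region" (420x560 bool, what is visible of it) and "extent" ([left, top, right, bottom] in pixels, round what is visible of it).
- ctrl.landmark_of(picture, query): "centre" ([row, column] in pixels: a listed point, or the origin of a listed thing).
The state is a dict: "time": time; "qpos": joint angles; "dq": joint speeds; "joint_efforts": joint torques, N m; "eef_pos": TCP position; "tcp_rot": TCP orientation; "contact_force": force on the tool from outside, world axes, zero at the start; "wrist_torque": the same for the moment, N m; "opening": opening from 0.0 (shut) to 1.0 (fully open).
Only numpy, scipy, OpenCV 4.12 (cv2) and the standard library are available. Lean on these libraries where they do the work, as an engineer would, in place of code of your own. Each camera call takes 0.05 s, during which the arm holds its last target. There are 200 camera calls.

## Working session

There is one attempt and no reset: what is moved stays moved. The work goes in short steps, Python scripts to look and compute and a tool call to move; the robot and the scene stay as the last step left them, time stands still between calls to the robot, and variables do not carry over. Pictures are saved under pics/ and viewed, about 12 in all and at most 16, crops included, and the job is handed in when it is done.

Besides the shell and the picture viewer there is one more tool, called after ">>>" by a JSON object that holds its "api" and its "payload", one argument or row to a line. servo_tool: Moves the arm, as the interface text tells. Its arguments: {"type":"object","properties":{"increments":{"type":"array"},"grip_force":{"type":"number"}},"required":["increments"]}

```bash
ls; mkdir -p pics; cat > h.py <<'E'
import numpy as np, cv2
from plant import ctrl
def ray(p,rc):
    d=np.linalg.inv(p["K"])@np.array([rc[1],rc[0],1.0]); E=np.array(p["extrinsics"])
    return E[:3,3],E[:3,:3]@d
def atz(p,rc,z):
    o,d=ray(p,rc); return o+d*(z-o[2])/d[2]
def proj(p,X):
    E=np.linalg.inv(np.array(p["extrinsics"])); c=E[:3,:3]@np.array(X)+E[:3,3]; u=p["K"]@c; return u[:2]/u[2]
def save(p,n,crop=None,s=1):
    f=p["frame"][:,:,::-1]
    if crop: f=f[crop[1]:crop[3],crop[0]:crop[2]]
    cv2.imwrite("pics/"+n,cv2.resize(f,None,fx=s,fy=s,interpolation=cv2.INTER_CUBIC))
E
python3 - <<'E'
from h import *
print(ctrl.get_state(),ctrl.grip_point_offset)
ps={n:ctrl.read_camera(n) for n in("top","side","wrist")}
im=[]
for n,p in ps.items(): save(p,n+"0.png",s=1.4)
for n in("top","side"):
    p=ps[n]
    print(n,np.round(np.array(p["extrinsics"])[:3,3],2))
    for q,z in(("store",0),("store_floor",.012),("tambour_handle",.1),("rework_floor",.005),("mat",0),("lamp1_mid",.027),("cleaner_mid",.075),("clips_mid",.025),("driver",.01)):
        for d in ctrl.landmark_of(p,q): print(q,round(d["conf"],2),np.round(d["centre"]),np.round(atz(p,d["centre"],z),3))
E
```

```text
pics
{'time': 0.0, 'qpos': array([ 1.14000284e+00,  2.87171268e-01,  1.57818373e+00, -6.76153589e-06,
        1.27857683e+00, -1.49986736e-01]), 'dq': array([ 3.80953407e-04,  1.22940395e-03, -5.48423801e-04, -1.10761558e-05,
       -5.65642668e-04,  1.94982568e-04]), 'joint_efforts': array([ 1.10031240e-03, -4.05972326e+01, -2.92640376e+01,  2.51939014e-05,
        5.71584504e-03,  5.04873242e-06]), 'eef_pos': array([0.18675151, 0.64797058, 0.22993979]), 'tcp_rot': array([ 1.39941470e-01,  9.90159087e-01, -1.12154472e-03, -3.31782108e-04]), 'contact_force': array([ 0.11899761, -0.07521522,  0.40451299]), 'wrist_torque': array([0.02750909, 0.04012602, 0.00139589]), 'opening': 1.0019254358556229} 0.0187
top [0.37 0.1  1.08]
store 0.83 [237. 220.] [0.54  0.229 0.   ]
tambour_handle 0.64 [259. 244.] [0.472 0.165 0.1  ]
tambour_handle 0.22 [290.  98.] [0.42  0.488 0.1  ]
rework_floor 0.91 [243. 454.] [ 0.495 -0.346  0.005]
mat 0.64 [226. 368.] [ 0.549 -0.141  0.   ]
lamp1_mid 0.63 [180. 382.] [ 0.658 -0.18   0.027]
cleaner_mid 0.74 [131. 306.] [0.779 0.005 0.075]
clips_mid 0.89 [294.  99
[... 178 characters left out ...]
0.   ]
store_floor 0.82 [183. 246.] [0.547 0.223 0.012]
store_floor 0.68 [252. 330.] [ 0.674 -0.172  0.012]
tambour_handle 0.55 [174. 233.] [0.494 0.187 0.1  ]
rework_floor 0.83 [313. 302.] [ 0.509 -0.333  0.005]
rework_floor 0.63 [258. 287.] [ 0.548 -0.136  0.005]
rework_floor 0.42 [181. 246.] [0.553 0.238 0.005]
mat 0.79 [259. 286.] [ 0.545 -0.133  0.   ]
lamp1_mid 0.9 [256. 330.] [ 0.663 -0.195  0.027]
lamp1_mid 0.29 [184. 244.] [0.531 0.205 0.027]
cleaner_mid 0.75 [194. 337.] [ 0.776 -0.011  0.075]
cleaner_mid 0.73 [241. 283.] [ 0.538 -0.124  0.075]
clips_mid 0.82 [140. 189.] [0.427 0.522 0.025]
driver 0.91 [260. 362.] [ 0.749 -0.236  0.01 ]
driver 0.27 [252. 330.] [ 0.677 -0.169  0.01 ]
```

View pics/top0.png

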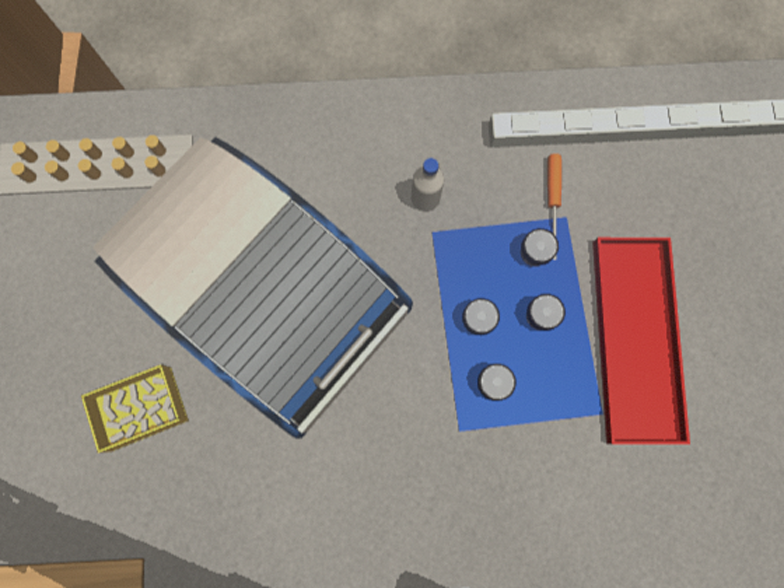

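View pics/side0.png

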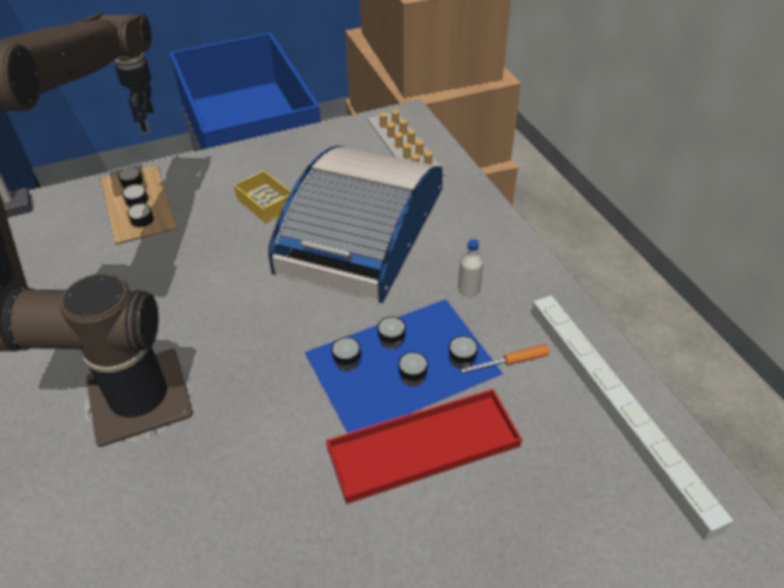

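```bash
python3 - <<'E'
from h import *
t=ctrl.read_camera("top"); s=ctrl.read_camera("side")
a=cv2.resize(t["frame"][205:320,190:300],None,fx=4.8,fy=4.8,interpolation=cv2.INTER_CUBIC)
cv2.imwrite("pics/ct.png",a[:,:,::-1])
save(s,"cs.png",(190,95,320,215),4.8)
for p,n in((t,"top"),(s,"side")):
  for q in("lamp1_mid","rework_floor","mat","cleaner_mid"):
    for d in ctrl.masks_of(p,q):
        m=d["region"]; r,c=np.nonzero(m); print(n,q,round(d["conf"],2),np.round(d["extent"]),m.sum(),np.round(atz(p,(r.mean(),c.mean()),.040 if "lamp" in q else .02),3))
        if q in("rework_floor","mat"):
            k=cv2.minAreaRect(np.c_[c,r].astype(np.float32)); print([np.round(atz(p,(b[1],b[0]),.028 if q[0]=="r" else .002)[:2],3) for b in cv2.boxPoints(k)])
E
```

```text
top lamp1_mid 0.61 [369. 167. 400. 189.] 577 [ 0.663 -0.184  0.04 ]
top rework_floor 0.98 [424. 170. 495. 319.] 8541 [ 0.49  -0.346  0.02 ]
[array([ 0.679, -0.282]), array([ 0.682, -0.431]), array([ 0.316, -0.403]), array([ 0.314, -0.263])]
top mat 0.83 [311. 155. 430. 308.] 12075 [ 0.527 -0.132  0.02 ]
[array([ 0.713, -0.001]), array([ 0.736, -0.269]), array([ 0.371, -0.274]), array([ 0.352, -0.022])]
top mat 0.57 [ 68. 100. 295. 315.] 26151 [0.63  0.323 0.02 ]
[array([0.693, 0.635]), array([0.968, 0.41 ]), array([0.588, 0.026]), array([0.348, 0.255])]
top cleaner_mid 0.75 [296. 114. 318. 150.] 700 [0.796 0.003 0.02 ]
top cleaner_mid 0.73 [ 57. 264. 132. 322.] 3024 [0.421 0.527 0.02 ]
side lamp1_mid 0.64 [320. 239. 340. 264.] 362 [ 0.664 -0.187  0.04 ]
side lamp1_mid 0.56 [271. 228. 287. 249.] 351 [ 0.543 -0.078  0.04 ]
side rework_floor 0.7 [232. 277. 374. 360.] 6192 [ 0.492 -0.352  0.02 ]
[array([ 0.321, -0.268]), array([ 0.709, -0.291]), array([ 0.667, -0.445]), array([ 0.309, -0.415])]
side mat 0.63 [217. 212. 359. 310.] 5842 [ 0.525 -0.165  0.02 ]
[array([ 0.357, -0.021]), array([0.783, 0.004]), array([ 0.727, -0.259]), array([ 0.347, -0.264])]
side cleaner_mid 0.93 [329. 174. 346. 211.] 534 [0.805 0.048 0.02 ]
```

View pics/ct.png

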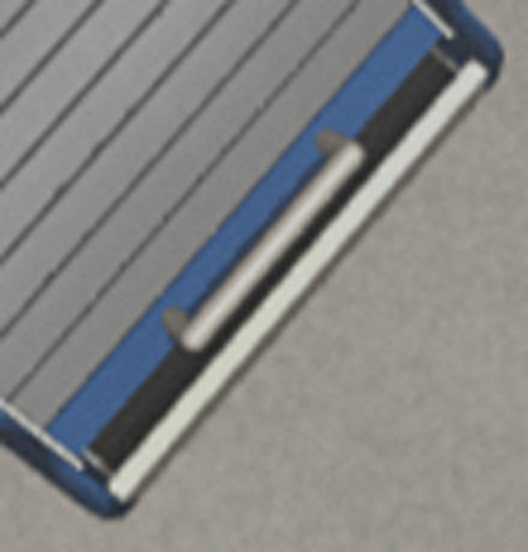

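View pics/cs.png

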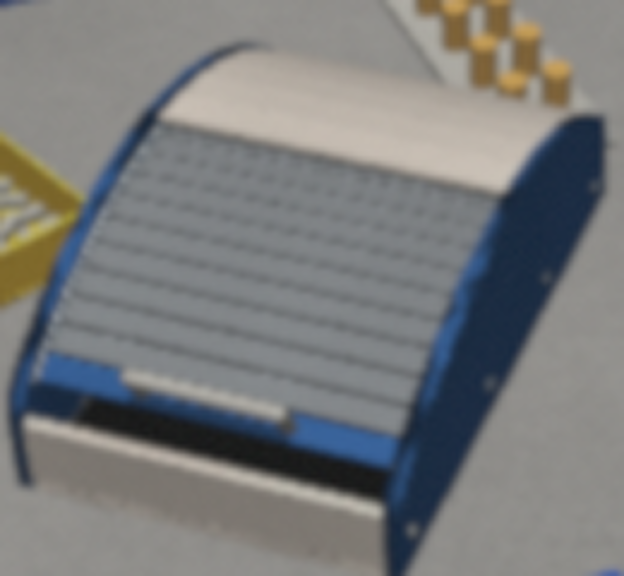

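```bash
cat >> h.py <<'E'
def S2W(st,P):
    x,y,a=st[:3]; c,s=np.cos(a),np.sin(a); P=np.atleast_2d(P); return np.c_[x+c*P[:,0]-s*P[:,1],y+s*P[:,0]+c*P[:,1],P[:,2]]
def hand(q,y=0,dr=0): # store frame (bench z)
    R=.394+dr; return [.116-R*np.sin(.628-q),y,.012-.229+R*np.cos(.628-q)]
E
python3 - <<'E'
from h import *
from scipy.optimize import least_squares
t=ctrl.read_camera("top"); s=ctrl.read_camera("side")
T=[(291.7,220),(215,309.2),(264,236.25),(229.6,276.9)]
S=[(269.6,200.8),(195.2,183.5),(250.8,181.5),(216,173.1)]
def res(v):
    P=S2W(v,[[-.114,-.135,.062],[-.114,.135,.062],hand(v[3],-.055),hand(v[3],.055)])
    return np.concatenate([proj(p,X)-m for p,M in((t,T),(s,S)) for X,m in zip(P,M)])
r=least_squares(res,[.54,.229,.7,.04]);v=r.x
print(np.round(v,4),np.round(r.fun.reshape(-1,2),1))
for q in(v[3],.3,.626): print(q,S2W(v,hand(q)))
# lamps: lens discs by grey circle colour in top
hsv=cv2.cvtColor(t["frame"],cv2.COLOR_RGB2HSV); 
for p,n in((t,"top"),(s,"side")):
    hsv=cv2.cvtColor(p["frame"],cv2.COLOR_RGB2HSV)
    box=np.array([proj(p,(x,y,.03)) for x in(.36,.72) for y in(-.01,-.27)])
    m=((hsv[...,1]<60)&(hsv[...,2]>120)).astype(np.uint8)
    k,l,st,c=cv2.connectedComponentsWithStats(m)
    for i in range(1,k):
        w=atz(p,c[i][::-1],.048)
        if 60<st[i,4]<700 and .33<w[0]<.75 and -.3<w[1]<.02: print(n,np.round(c[i],1),st[i,4],np.round(w,3))
E
```

```text
[0.5444 0.2285 0.8217 0.058 ] [[-0.6 -1.1]
 [ 0.3 -0.8]
 [-1.1  0.2]
 [ 0.8 -2.3]
 [-0.5  2. ]
 [-1.4  0.3]
 [-3.5  0.2]
 [ 0.1  1. ]]
0.05798373498814384 [[0.47855906 0.15777643 0.11470553]]
0.3 [[0.53691561 0.22052863 0.15599528]]
0.626 [[0.62281564 0.31289901 0.17699921]]
top [390.4 221.9] 408 [ 0.549 -0.184  0.048]
top [343.6 225.2] 413 [ 0.546 -0.072  0.048]
top [355.  272.4] 440 [ 0.433 -0.089  0.048]
side [330.5 247. ] 204 [ 0.669 -0.18   0.048]
side [294.6 258.9] 211 [ 0.552 -0.179  0.048]
```

>>> {"api": "servo_tool", "payload": {
  "increments": [
    [0.35,0.5,-0.9,0,-0.5],
    [0.35,1,-1.7,0,-1],
    [0.35,1.5,-2.5,0,-1.5],
    [0.35,2,-3.4,0,-2],
    [0.35,2.5,-4.2,0,-2.5],
    [0.35,3,-5,0,-3],
    [0.35,3.5,-5.9,0,-3.5],
    [0.35,4,-6.7,0,-4],
    [0.35,4.5,-7.6,0,-4.5],
    [0.35,5,-8.4,0,-5]
  ],
  "grip_force": 40
}}

```text
time: 2.48
eef_pos: [0.3876, 0.3106, 0.2317]
tcp_rot: [0.352, 0.936, 0.0, 0.0]
contact_force: [0.9, -0.2, -0.2]
opening: 0.348
```

>>> {"api": "servo_tool", "payload": {
  "increments": [
    [0.35,0.5,-0.8,0,0],
    [0.35,1,-1.6,0,0],
    [0.35,1.5,-2.4,0,-0.3],
    [0.35,2,-3.2,0,-0.3],
    [0.35,2.28,-3.82,0,-0.34],
    [0.35,2.28,-3.82,0,-0.34],
    [0.35,2.28,-3.82,-0.7,-0.34],
    [0.35,2.28,-3.82,-1.3,-0.34],
    [0.35,2.28,-3.82,-1.7,-0.34],
    [0.35,2.28,-3.82,-1.7,-0.34]
  ]
}}

```text
time: 3.32
eef_pos: [0.4757, 0.1579, 0.1595]
tcp_rot: [0.366, 0.931, -0.002, -0.003]
contact_force: [-0.9, -0.5, -0.4]
opening: 0.349
```

```bash
python3 - <<'E'
from h import *
p=ctrl.read_camera("wrist"); save(p,"w1.png",s=1.2)
s=ctrl.read_camera("side"); 
st=ctrl.get_state(); print(st["eef_pos"],st["contact_force"])
for n,p in(("w",p),("s",s)):
  for d in ctrl.landmark_of(p,"tambour_handle"): print(n,d, atz(p,d["centre"],.1147))
E
```

```text
[0.47834534 0.15831296 0.16359668] [0.59981213 0.1362321  0.52241426]
w {'centre': [244.1, 288.0], 'conf': 0.67} [0.47849804 0.15979112 0.1147    ]
s {'centre': [177.4, 233.0], 'conf': 0.89} [0.48342599 0.15795892 0.1147    ]
```

View pics/w1.png

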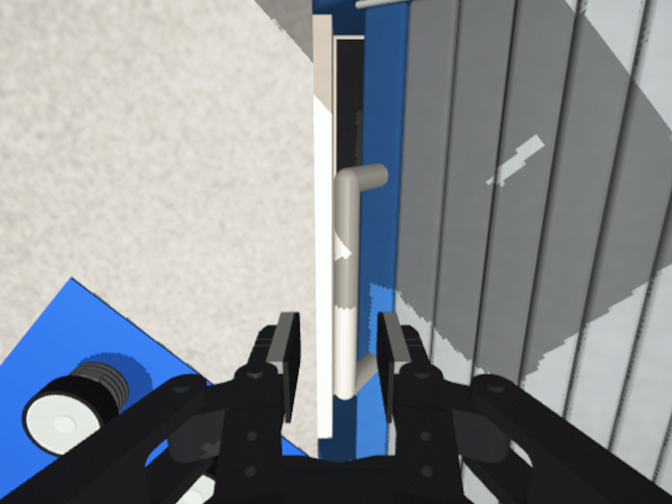

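>>> {"api": "servo_tool", "payload": {
  "increments": [
    [0.35,0,0,-0.4,0],
    [0.35,0,0,-0.8,0],
    [0.35,0,0,-1.1,0],
    [0.35,0,0,-1.4,0],
    [0.35,0,0,-1.4,0],
    [0.2,0,0,-1.4,0],
    [0.2,0,0,-1.4,0],
    [0.2,0,0,-1.4,0],
    [0.2,0,0,-1.4,0],
    [0.2,0,0,-1.4,0]
  ]
}}

```text
time: 4.35
eef_pos: [0.4802, 0.1584, 0.1101]
tcp_rot: [0.365, 0.931, 0.001, 0.002]
contact_force: [0.6, -0.3, -0.6]
opening: 0.198
```

```bash
python3 - <<'E'
from h import *
v=[.5444,.2285,.8217]
A=S2W(v,hand(.058))[0]
for q in np.linspace(.058,.66,11): print(round(q,3),np.round((S2W(v,hand(q))[0]-A)/.04,2))
print(ctrl.get_state()["contact_force"],ctrl.get_state()["eef_pos"])
E
```

```text
0.058 [0. 0. 0.]
0.118 [0.35 0.37 0.3 ]
0.178 [0.7  0.76 0.58]
0.239 [1.07 1.15 0.82]
0.299 [1.45 1.56 1.03]
0.359 [1.84 1.98 1.2 ]
0.419 [2.23 2.4  1.34]
0.479 [2.63 2.82 1.45]
0.54 [3.03 3.26 1.52]
0.6 [3.43 3.69 1.55]
0.66 [3.83 4.12 1.55]
[ 0.64836638 -0.33770151 -0.60479338] [0.48016531 0.15843968 0.11009034]
```

>>> {"api": "servo_tool", "payload": {
  "increments": [
    [0.2,0.2,0.22,0.18,0],
    [0.2,0.53,0.57,0.44,0],
    [0.2,0.88,0.95,0.7,0],
    [0.2,1.26,1.35,0.92,0],
    [0.2,1.64,1.77,1.12,0],
    [0.2,2.03,2.19,1.27,0],
    [0.2,2.43,2.61,1.4,0],
    [0.2,2.83,3.04,1.48,0],
    [0.2,3.23,3.47,1.53,0],
    [0.2,3.55,3.82,1.55,0]
  ]
}}

```text
time: 5.18
eef_pos: [0.6226, 0.311, 0.1735]
tcp_rot: [0.365, 0.931, -0.0, 0.002]
contact_force: [-3.1, -4.5, 3.9]
opening: 0.199
```

>>> {"api": "servo_tool", "payload": {
  "increments": [
    [0.2,0.1,0.1,0,0],
    [0.2,0.15,0.16,0,0],
    [0.2,0.2,0.21,0,0],
    [0.2,0.2,0.21,0,0],
    [0.2,0.2,0.21,0,0],
    [0.2,0.2,0.21,0,0],
    [0.2,0.2,0.21,0,0],
    [0.2,0.2,0.21,0,0],
    [0.2,0.2,0.21,0,0],
    [0.2,0.2,0.21,0,0]
  ]
}}

```text
time: 6.02
eef_pos: [0.6261, 0.3148, 0.1735]
tcp_rot: [0.365, 0.931, -0.009, -0.003]
contact_force: [-13.1, -12.6, 9.1]
opening: 0.204
```

>>> {"api": "servo_tool", "payload": {
  "increments": [
    [0.2,-0.1,-0.1,0,0],
    [0.2,-0.1,-0.1,0,0],
    [0.35,-0.1,-0.1,0,0],
    [0.35,-0.1,-0.1,0.6,0],
    [0.35,-0.1,-0.1,1.4,0],
    [0.35,-0.1,-0.1,2,0],
    [0.8,0,-0.8,2,0],
    [0.8,0,-1.6,2,0],
    [0.8,0,-2.4,2,0],
    [0.8,0,-3.2,2,0]
  ]
}}

```text
time: 6.85
eef_pos: [0.6263, 0.1862, 0.2536]
tcp_rot: [0.364, 0.931, -0.008, -0.002]
contact_force: [0.5, 0.4, -0.4]
opening: 0.803
```

```bash
cat >> h.py <<'E'
def lamps(names=("top","side"),z=.05,lo=(.33,-.45),hi=(.85,.02)):
    for n in names:
        p=ctrl.read_camera(n)
        hsv=cv2.cvtColor(p["frame"],cv2.COLOR_RGB2HSV)
        m=((hsv[...,1]<50)&(hsv[...,2]>110)).astype(np.uint8)
        k,l,st,c=cv2.connectedComponentsWithStats(m)
        for i in range(1,k):
            w=atz(p,c[i][::-1],z)
            if 60<st[i,4]<900 and lo[0]<w[0]<hi[0] and lo[1]<w[1]<hi[1]: print(n,np.round(c[i],1),st[i,2:5],np.round(w[:2],3))
    return p
E
python3 - <<'E'
from h import *
lamps()
p=ctrl.read_camera("top"); save(p,"t2.png",s=1.4)
for d in ctrl.masks_of(p,"lamp1_mid"):print(d["extent"],d["conf"])
print(proj(p,S2W([.5444,.2285,.8217],hand(.626,-.05))[0])*1.4)
m=cv2.inRange(cv2.cvtColor(p["frame"],cv2.COLOR_RGB2HSV),(0,150,80),(8,255,255))|cv2.inRange(cv2.cvtColor(p["frame"],cv2.COLOR_RGB2HSV),(172,150,80),(180,255,255))
c=max(cv2.findContours(m,0,2)[0],key=cv2.contourArea);c=cv2.approxPolyDP(c,5,True)[:,0]
print([np.round(atz(p,(b[1],b[0]),.028)[:2],3) for b in c])
E
```

```text
top [390.5 222. ] [ 24  23 437] [ 0.548 -0.184]
top [343.6 225.1] [ 24  23 439] [ 0.546 -0.071]
top [354.9 272.4] [ 25  25 466] [ 0.433 -0.088]
side [330.6 247.2] [ 19  15 214] [ 0.668 -0.183]
side [294.6 259. ] [ 20  15 230] [ 0.551 -0.181]
[370.8, 166.7, 398.8, 191.1] 0.6
[259.26917962 239.34415714]
[array([ 0.679, -0.294]), array([ 0.326, -0.273]), array([ 0.317, -0.403]), array([ 0.672, -0.421])]
```

View pics/t2.png

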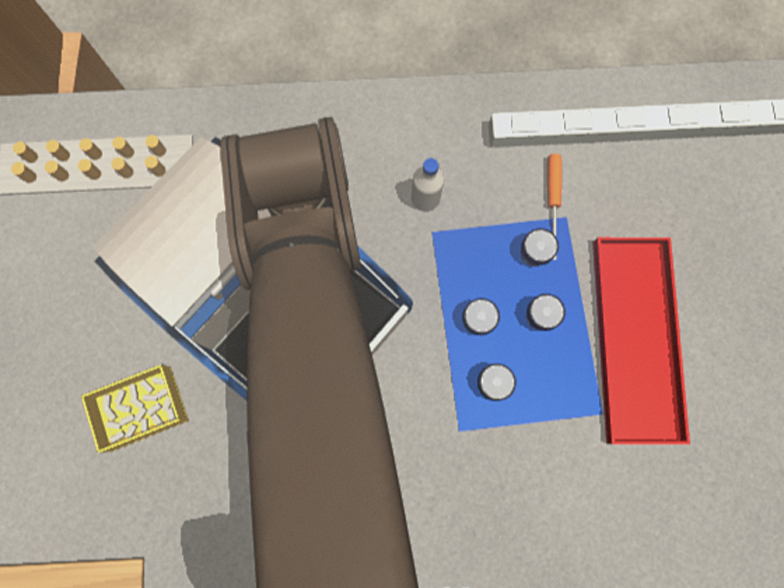

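>>> {"api": "servo_tool", "payload": {
  "increments": [
    [1,-0.2,-0.7,0,-1.4],
    [1,-0.4,-1.4,0,-2.8],
    [1,-0.6,-2.1,0,-4.2],
    [1,-0.8,-2.8,0,-5.6],
    [1,-1,-3.5,0,-7],
    [1,-1.2,-4.2,-0.3,-8.4],
    [1,-1.4,-4.9,-0.6,-9.8],
    [1,-1.7,-5.5,-1,-11.2],
    [1,-1.98,-6,-1.5,-12.6],
    [1,-1.98,-6.43,-2,-14]
  ]
}}

```text
time: 7.88
eef_pos: [0.5468, -0.0707, 0.1732]
tcp_rot: [0.835, 0.55, -0.005, -0.007]
contact_force: [0.6, -0.3, -0.9]
opening: 1.003
```

```bash
cat >> h.py <<'E'
def head():
    s=ctrl.get_state(); q=s["tcp_rot"]; a=2*np.degrees(np.arctan2(q[1],q[0]))-90
    return s["eef_pos"],(a+90)%180-90
def to(x,y,z,h=None,p=None):
    e,a=head(); d=np.round((np.array([x,y,z])-e)/.04,2); print("now",np.round(e,3),round(a,1),"delta",d,"turn",None if h is None else round(((h-a+90)%180-90)/5,2))
E
python3 -c "
from h import *
to(.547,-.071,.017,-43)"
```

```text
now [ 0.547 -0.071  0.173] -23.2 delta [ 0.01 -0.01 -3.91] turn -3.96
```

>>> {"api": "servo_tool", "payload": {
  "increments": [
    [1,0,0,-0.4,-1.4],
    [1,0,0,-1.2,-2.8],
    [1,0,0,-2,-4],
    [1,0,0,-2.8,-4],
    [1,0,0,-3.4,-4],
    [1,0,0,-3.75,-4],
    [1,0,0,-3.9,-4],
    [1,0,0,-3.9,-4],
    [0,0,0,-3.9,-4],
    [0,0,0,-3.9,-4]
  ],
  "grip_force": 50
}}

```text
time: 8.72
eef_pos: [0.5483, -0.0707, 0.0188]
tcp_rot: [0.918, 0.397, -0.002, -0.006]
contact_force: [0.0, -0.1, 2.9]
opening: 0.749
```

>>> {"api": "servo_tool", "payload": {
  "increments": [
    [0,0,0,0,0],
    [0,0,0,0,0],
    [0,0,0,0.1,0],
    [0,0,0,0.3,0],
    [0,0,0,0.8,0],
    [0,0,0,1.4,0],
    [0,0,0,2,0],
    [0,0,0,2,0],
    [0,0,0,2,0],
    [0,0,0,2,0]
  ]
}}

```text
time: 9.55
eef_pos: [0.5474, -0.0704, 0.0978]
tcp_rot: [0.918, 0.397, -0.003, -0.007]
contact_force: [0.2, 0.2, -3.1]
opening: 0.706
```

```bash
python3 -c "
from h import *
print(ctrl.get_state()['contact_force']);to(.598,-.354,.023,-3)"
```

```text
[ 0.24831254  0.21771486 -3.09041326]
now [ 0.547 -0.07   0.098] -43.2 delta [ 1.27 -7.09 -1.87] turn 8.03
```

>>> {"api": "servo_tool", "payload": {
  "increments": [
    [0,0.2,-0.9,0.1,1],
    [0,0.4,-1.8,0.2,2],
    [0,0.6,-2.7,0.2,3],
    [0,0.75,-3.6,0.2,4],
    [0,0.9,-4.5,0.2,5],
    [0,1.05,-5.4,0.2,6],
    [0,1.2,-6.3,0.2,7],
    [0,1.27,-7.09,0,8],
    [0,1.27,-7.09,-0.4,8],
    [0,1.27,-7.09,-0.9,8]
  ]
}}

```text
time: 10.38
eef_pos: [0.5977, -0.3564, 0.06]
tcp_rot: [0.728, 0.686, -0.005, -0.005]
contact_force: [0.8, 0.4, -3.5]
opening: 0.709
```

>>> {"api": "servo_tool", "payload": {
  "increments": [
    [0,0,0,-0.4,0],
    [0,0,0,-0.7,0],
    [0,0,0,-0.85,0],
    [0,0,0,-0.92,0],
    [0,0,0,-0.97,0],
    [0,0,0,-0.97,0],
    [1,0,0,-0.97,0],
    [1,0,0,-0.97,0],
    [1,0,0,-0.97,0],
    [1,0,0,-0.97,0]
  ]
}}

```text
time: 11.22
eef_pos: [0.5979, -0.3563, 0.0212]
tcp_rot: [0.728, 0.686, -0.005, -0.005]
contact_force: [-0.5, 0.4, -0.2]
opening: 1.002
```

>>> {"api": "servo_tool", "payload": {
  "increments": [
    [1,0,0,0.5,0],
    [1,0,0,1.2,0],
    [1,0,0,2,0],
    [1,-0.1,0.6,2.4,0],
    [1,-0.3,1.4,2.6,0],
    [1,-0.5,2.2,2.6,0],
    [1,-0.8,3,2.6,0],
    [1,-1.1,3.8,2.6,0],
    [1,-1.23,4.3,2.6,0],
    [1,-1.23,4.3,2.6,0]
  ]
}}

```text
time: 12.05
eef_pos: [0.5472, -0.1803, 0.1247]
tcp_rot: [0.726, 0.687, -0.005, -0.007]
contact_force: [-0.1, -0.8, -0.5]
opening: 0.999
```

```bash
python3 -c "
from h import *
lamps();to(.5485,-.184,.017,-3)
p=ctrl.read_camera('wrist');save(p,'w2.png')
for d in ctrl.landmark_of(p,'lamp1_mid')+ctrl.masks_of(p,'lamp1_mid'): 
  c=d.get('centre');
  if c is None: e=d['extent'];c=[(e[1]+e[3])/2,(e[0]+e[2])/2]
  print(round(d['conf'],2),c,atz(p,c,.027),atz(p,c,.045))
"
```

```text
top [385.7 222.5] [ 18  24 214] [ 0.547 -0.172]
top [355.  272.3] [ 25  25 476] [ 0.434 -0.089]
side [278.2 212. ] [ 8 15 76] [0.581 0.014]
side [330.6 247.3] [ 20  15 217] [ 0.668 -0.183]
side [294.6 259. ] [ 20  15 232] [ 0.551 -0.181]
side [336.7 298.9] [ 21  17 287] [ 0.601 -0.354]
now [ 0.549 -0.184  0.126] -3.3 delta [-0.01 -0.   -2.71] turn 0.06
0.81 [202.4, 442.5] [ 0.6648672 -0.1810361  0.027    ] [ 0.65660329 -0.17545993  0.045     ]
0.19 [395.4, 346.8] [ 0.59490392 -0.35726073  0.027     ] [ 0.59188  -0.338486  0.045   ]
0.77 [209.05, 451.15] [ 0.67162201 -0.18650689  0.027     ] [ 0.66285219 -0.18052098  0.045     ]
```

>>> {"api": "servo_tool", "payload": {
  "increments": [
    [1,0,0,-0.5,0],
    [1,0,0,-1.2,0],
    [1,0,0,-1.9,0],
    [1,0,0,-2.4,0],
    [1,0,0,-2.65,0],
    [1,0,0,-2.7,0],
    [1,0,0,-2.7,0],
    [0,0,0,-2.7,0],
    [0,0,0,-2.7,0],
    [0,0,0,-2.7,0]
  ]
}}

```text
time: 13.13
eef_pos: [0.5505, -0.1864, 0.0198]
tcp_rot: [0.728, 0.686, -0.005, -0.003]
contact_force: [-0.7, -0.6, 5.0]
opening: 0.71
```

>>> {"api": "servo_tool", "payload": {
  "increments": [
    [0,0,0,0,0],
    [0,0,0,0,0],
    [0,0,0,0.1,0],
    [0,0,0,0.3,0],
    [0,0,0,0.8,0],
    [0,0,0,1.4,0],
    [0,0,0,2,0],
    [0,0,0,2,0],
    [0,0,0,2,0],
    [0,0,0,2,0]
  ]
}}

```text
time: 13.97
eef_pos: [0.5494, -0.1857, 0.0983]
tcp_rot: [0.728, 0.686, -0.005, -0.004]
contact_force: [-0.6, -0.1, -6.5]
opening: 0.707
```

```bash
python3 -c "
from h import *
v=[.5444,.2285,.8217]
for a in((.03,-.07),(.03,.07),(-.05,-.07),(-.05,.07)): print(a,S2W(v,[*a,0]))
w=S2W(v,[.03,-.07,0])[0]
to(w[0],w[1],.205,-43)"
```

```text
(0.03, -0.07) [[0.61609064 0.20280073 0.        ]]
(0.03, 0.07) [[0.513568   0.29813755 0.        ]]
(-0.05, -0.07) [[0.56161245 0.14421636 0.        ]]
(-0.05, 0.07) [[0.45908982 0.23955318 0.        ]]
now [ 0.549 -0.186  0.098] -3.4 delta [1.67 9.71 2.67] turn -7.92
```

>>> {"api": "servo_tool", "payload": {
  "increments": [
    [0,0.1,0.3,0.6,-0.8],
    [0,0.2,1.0,1.2,-1.6],
    [0,0.3,1.8,1.8,-2.4],
    [0,0.5,2.6,2.3,-3.2],
    [0,0.6,3.5,2.65,-4],
    [0,0.8,4.4,2.65,-4.8],
    [0,0.9,5.3,2.65,-5.6],
    [0,1.1,6.2,2.65,-6.4],
    [0,1.25,7.1,2.65,-7.2],
    [0,1.4,8,2.65,-7.9]
  ]
}}

```text
time: 14.8
eef_pos: [0.6038, 0.136, 0.2008]
tcp_rot: [0.917, 0.398, -0.006, -0.007]
contact_force: [0.9, -0.5, -6.5]
opening: 0.712
```

```bash
python3 -c "
from h import *
to(.616,.2028,.031,-43)"
```

```text
now [0.604 0.136 0.201] -43.1 delta [ 0.3   1.67 -4.24] turn 0.02
```

>>> {"api": "servo_tool", "payload": {
  "increments": [
    [0,0.15,0.8,0.1,0],
    [0,0.3,1.67,0.1,0],
    [0,0.3,1.67,0,0],
    [0,0.3,1.67,-0.7,0],
    [0,0.3,1.67,-1.5,0],
    [0,0.3,1.67,-2.2,0],
    [0,0.3,1.67,-2.8,0],
    [0,0.3,1.67,-3.3,0],
    [0,0.3,1.67,-3.3,0],
    [0,0.3,1.67,-3.3,0]
  ]
}}

```text
time: 15.63
eef_pos: [0.6112, 0.2027, 0.0634]
tcp_rot: [0.917, 0.398, -0.012, -0.009]
contact_force: [-4.5, 2.7, -7.6]
opening: 0.709
```

```bash
python3 -c "
from h import *
to(.616,.2028,.031,-43);print(ctrl.get_state()['contact_force'])
p=ctrl.read_camera('wrist');save(p,'w3.png',s=1.2)"
```

```text
now [0.611 0.203 0.063] -43.1 delta [ 0.12  0.   -0.81] turn 0.02
[-4.52532807  2.70779618 -7.57443588]
```

View pics/w3.png

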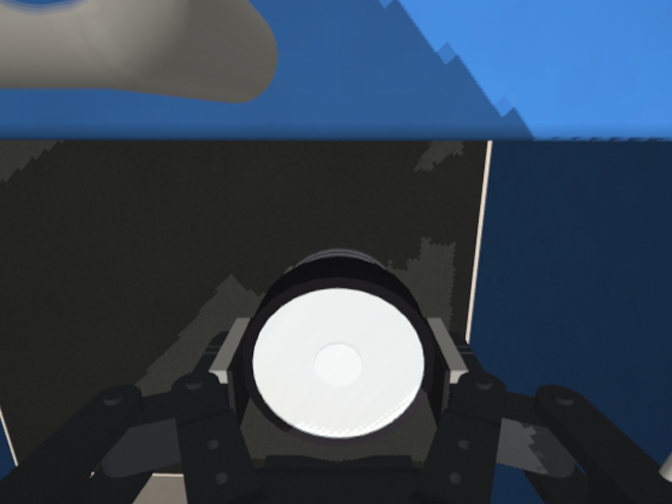

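>>> {"api": "servo_tool", "payload": {
  "increments": [
    [0,0,0,0.3,0],
    [0,-0.05,0.05,0.6,0],
    [0,-0.15,0.2,0.6,0],
    [0,-0.24,0.34,0.6,0],
    [0,-0.24,0.34,0.5,0],
    [0,-0.24,0.34,0.2,0],
    [0,-0.24,0.34,-0.1,0],
    [0,-0.24,0.34,-0.3,0],
    [0,-0.24,0.34,-0.3,0],
    [0,-0.24,0.34,-0.3,0]
  ]
}}

```text
time: 16.52
eef_pos: [0.6014, 0.2162, 0.051]
tcp_rot: [0.917, 0.398, -0.012, -0.009]
contact_force: [0.2, 0.4, -5.6]
opening: 0.711
```

Free now; lower to the floor.

>>> {"api": "servo_tool", "payload": {
  "increments": [
    [0,0,0,-0.15,0],
    [0,0,0,-0.3,0],
    [0,0,0,-0.4,0],
    [0,0,0,-0.45,0],
    [0,0,0,-0.5,0],
    [0,0,0,-0.52,0],
    [0,0,0,-0.52,0],
    [0,0,0,-0.52,0],
    [0,0,0,-0.52,0],
    [0,0,0,-0.52,0]
  ]
}}

```text
time: 17.35
eef_pos: [0.6016, 0.2163, 0.0304]
tcp_rot: [0.917, 0.398, -0.012, -0.009]
contact_force: [-0.1, -0.1, -5.5]
opening: 0.711
```

>>> {"api": "servo_tool", "payload": {
  "increments": [
    [0,0,0,-0.03,0],
    [0,0,0,-0.06,0],
    [0,0,0,-0.06,0],
    [0.85,0,0,-0.06,0],
    [0.95,0,0,-0.06,0],
    [0.95,0,0,-0.06,0],
    [0.95,0,0,-0.06,0],
    [0.95,0,0,0.3,0],
    [0.95,0,0,1,0],
    [0.95,0,0,1.9,0]
  ]
}}

```text
time: 18.18
eef_pos: [0.5995, 0.2158, 0.1049]
tcp_rot: [0.917, 0.398, -0.015, -0.01]
contact_force: [0.3, 0.7, -0.7]
opening: 0.949
```

>>> {"api": "servo_tool", "payload": {
  "increments": [
    [1,0,0,0.8,0],
    [1,0,0,1.6,0],
    [1,0,0,2.1,0],
    [1,0,-0.8,2.1,0],
    [1,0,-1.6,2.1,1.2],
    [1,0,-2.4,2.1,2.4],
    [1,0,-3.3,2.1,3.6],
    [1,0,-4.2,2.1,4.8],
    [1,0,-5.1,2.1,6],
    [1,0,-6,1.5,7.2]
  ]
}}

```text
time: 19.02
eef_pos: [0.603, -0.0252, 0.1725]
tcp_rot: [0.748, 0.664, -0.014, 0.0]
contact_force: [0.8, 0.1, 1.3]
opening: 0.999
```

```bash
python3 - <<'E'
from h import *
lamps(("top","side"),hi=(.85,.4))
p=ctrl.read_camera("side");save(p,"s4.png",(180,80,400,330),2.4)
to(.433,-.088,.1)
for d in ctrl.masks_of(p,"lamp1_mid"): print(d["conf"],d["extent"])
E
```

```text
top [461.  198.2] [ 23  23 430] [ 0.597 -0.359]
top [220.9 207. ] [ 23  23 435] [0.606 0.22 ]
side [296.9 180.7] [ 13  11 111] [0.696 0.125]
side [330.5 247.2] [ 20  15 218] [ 0.668 -0.183]
side [336.7 298.9] [ 21  17 285] [ 0.601 -0.354]
now [ 0.598 -0.025  0.165] -7.4 delta [-4.14 -1.58 -1.62] turn None
0.79 [319.0, 239.2, 339.0, 267.5]
0.6 [232.4, 275.1, 373.5, 359.9]
```

View pics/s4.png

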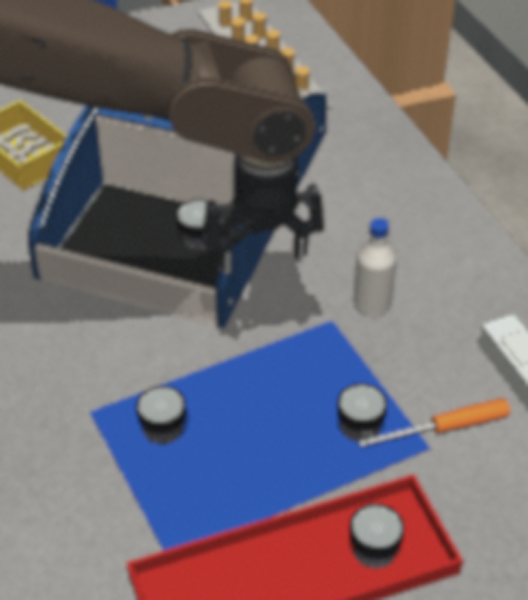

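>>> {"api": "servo_tool", "payload": {
  "increments": [
    [1,-0.8,-0.3,0,0],
    [1,-1.6,-0.6,-0.2,0],
    [1,-2.4,-0.9,-0.4,0],
    [1,-3.2,-1.2,-0.7,0],
    [1,-3.8,-1.45,-1,0],
    [1,-4.1,-1.58,-1.2,0],
    [1,-4.1,-1.58,-1.6,0],
    [1,-4.1,-1.58,-2,0],
    [1,-4.1,-1.58,-2,0],
    [1,-4.1,-1.58,-2,0]
  ]
}}

```text
time: 20.05
eef_pos: [0.4354, -0.0857, 0.0864]
tcp_rot: [0.75, 0.661, -0.017, -0.005]
contact_force: [0.4, 0.3, 0.2]
opening: 1.0
```

```bash
python3 - <<'E'
from h import *
lamps(("top","side"),hi=(.85,.4))
to(.433,-.088,.018)
p=ctrl.read_camera("wrist");save(p,"w5.png")
E
```

```text
top [460.9 198.2] [ 23  23 428] [ 0.597 -0.359]
top [220.9 207. ] [ 23  23 433] [0.606 0.219]
side [262.8 201.7] [12 11 89] [0.553 0.077]
side [246.6 248.1] [ 19  15 217] [ 0.436 -0.087]
side [330.5 247.2] [ 20  15 218] [ 0.668 -0.183]
side [336.7 298.9] [ 21  17 285] [ 0.601 -0.354]
now [ 0.436 -0.086  0.087] -7.3 delta [-0.09 -0.04 -1.74] turn None
```

View pics/w5.png

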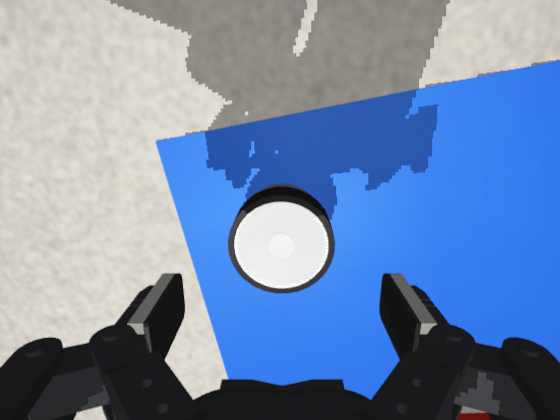

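Lamp centred between the pads (pixel 281, 245). Grasp it.

>>> {"api": "servo_tool", "payload": {
  "increments": [
    [1,-0.05,-0.03,-0.4,0],
    [1,-0.05,-0.03,-0.9,0],
    [1,-0.05,-0.03,-1.4,0],
    [1,-0.05,-0.03,-1.65,0],
    [1,-0.05,-0.03,-1.72,0],
    [1,-0.05,-0.03,-1.72,0],
    [0,-0.05,-0.03,-1.72,0],
    [0,-0.05,-0.03,-1.72,0],
    [0,-0.05,-0.03,-1.72,0],
    [0,-0.05,-0.03,-1.72,0]
  ]
}}

```text
time: 21.03
eef_pos: [0.4354, -0.0881, 0.0203]
tcp_rot: [0.75, 0.661, -0.016, -0.003]
contact_force: [-1.9, -0.0, 6.6]
opening: 0.71
```

>>> {"api": "servo_tool", "payload": {
  "increments": [
    [0,0,0,0,0],
    [0,0,0,0.1,0],
    [0,0,0,0.3,0],
    [0,0,0,0.8,0],
    [0,0,0,1.4,0],
    [0,0,0,2,0],
    [0,0,0,2,0],
    [0,0,0,2,0],
    [0,0,0,2,0],
    [0,0,0,2,0]
  ]
}}

```text
time: 21.87
eef_pos: [0.4337, -0.0874, 0.0981]
tcp_rot: [0.75, 0.661, -0.017, -0.005]
contact_force: [0.7, -0.7, -6.0]
opening: 0.708
```

```bash
python3 - <<'E'
from h import *
print(ctrl.get_state()["contact_force"])
v=[.5444,.2285,.8217]
w=S2W(v,[.03,.05,0])[0]; print("store")
to(w[0],w[1],.205,-43);print("tray");to(.4985,-.348,.023,-3)
E
```

```text
[ 0.68168866 -0.69473241 -5.9870671 ]
store
now [ 0.434 -0.087  0.098] -7.3 delta [2.36 9.3  2.67] turn -7.14
tray
now [ 0.434 -0.087  0.098] -7.3 delta [ 1.62 -6.52 -1.88] turn 0.86
```

>>> {"api": "servo_tool", "payload": {
  "increments": [
    [0,0.1,0.5,0.5,-0.8],
    [0,0.2,1.3,1,-1.6],
    [0,0.3,2.2,1.4,-2.4],
    [0,0.4,3.1,1.4,-3.2],
    [0,0.5,4,1.4,-4],
    [0,0.7,5,1.4,-4.8],
    [0,0.85,5.9,1.4,-5.6],
    [0,1,6.8,1.4,-6.4],
    [0,1.09,7.5,1.4,-7.1],
    [0,1.09,7.93,1.4,-7.1]
  ]
}}

```text
time: 22.7
eef_pos: [0.4764, 0.2324, 0.1518]
tcp_rot: [0.916, 0.4, -0.016, -0.011]
contact_force: [-0.2, -0.4, -6.2]
opening: 0.707
```

```bash
python3 -c "
from h import *
to(.4772,.2296,.030,-43)"
```

```text
now [0.476 0.232 0.152] -42.8 delta [ 0.02 -0.07 -3.04] turn -0.04
```

>>> {"api": "servo_tool", "payload": {
  "increments": [
    [0,0.02,-0.07,-0.4,0],
    [0,0.02,-0.07,-0.9,0],
    [0,0.02,-0.07,-1.4,0],
    [0,0.02,-0.07,-1.9,0],
    [0,0.02,-0.07,-2.3,0],
    [0,0.02,-0.07,-2.6,0],
    [0,0.02,-0.07,-2.8,0],
    [0,0.02,-0.07,-2.95,0],
    [0,0.02,-0.07,-3.03,0],
    [0,0.02,-0.07,-3.03,0]
  ]
}}

```text
time: 23.53
eef_pos: [0.4777, 0.2297, 0.031]
tcp_rot: [0.916, 0.4, -0.016, -0.011]
contact_force: [-0.1, 0.2, -5.5]
opening: 0.71
```

>>> {"api": "servo_tool", "payload": {
  "increments": [
    [0,0,0,-0.03,0],
    [0,0,0,-0.06,0],
    [0,0,0,-0.06,0],
    [0.85,0,0,-0.06,0],
    [0.95,0,0,-0.06,0],
    [0.95,0,0,-0.06,0],
    [0.95,0,0,-0.06,0],
    [0.95,0,0,0.3,0],
    [0.95,0,0,1,0],
    [0.95,0,0,1.9,0]
  ]
}}

```text
time: 24.37
eef_pos: [0.4755, 0.2291, 0.1051]
tcp_rot: [0.916, 0.4, -0.019, -0.011]
contact_force: [1.4, 0.1, -0.6]
opening: 0.955
```

```bash
python3 -c "
from h import *
to(.666,-.184,.125,0)"
```

```text
now [0.476 0.229 0.105] -42.8 delta [  4.76 -10.33   0.5 ] turn 8.56
```

>>> {"api": "servo_tool", "payload": {
  "increments": [
    [1,0,0,0.8,0],
    [1,0,0,1.7,0.4],
    [1,0.1,-0.8,2,1.2],
    [1,0.3,-1.6,2,2],
    [1,0.5,-2.5,2,3],
    [1,0.8,-3.4,2,4],
    [1,1.2,-4.3,2,5],
    [1,1.6,-5.2,2,6],
    [1,2,-6.1,1.8,7],
    [1,2.5,-7,1.6,8]
  ]
}}

```text
time: 25.2
eef_pos: [0.5761, -0.0527, 0.1699]
tcp_rot: [0.723, 0.691, -0.022, -0.003]
contact_force: [-0.2, 0.2, 0.5]
opening: 1.0
```

>>> {"api": "servo_tool", "payload": {
  "increments": [
    [1,0.4,-0.8,-0.1,0.5],
    [1,0.9,-1.5,-0.3,0.5],
    [1,1.4,-2.2,-0.5,0.5],
    [1,1.9,-2.9,-0.7,0.5],
    [1,2.26,-3.3,-1,0.5],
    [1,2.26,-3.3,-1.1,0.5],
    [1,2.26,-3.3,-1.1,0.5],
    [1,2.26,-3.3,-1.1,0.5],
    [1,2.26,-3.3,-1.1,0.5],
    [1,2.26,-3.3,-1.1,0.5]
  ]
}}

```text
time: 26.03
eef_pos: [0.6666, -0.1836, 0.127]
tcp_rot: [0.707, 0.707, -0.021, -0.002]
contact_force: [0.4, -0.8, 0.2]
opening: 1.001
```

```bash
python3 - <<'E'
from h import *
lamps(("top","side"),hi=(.85,.4))
to(.666,-.184,.018,0)
p=ctrl.read_camera("wrist");save(p,"w6.png")
E
```

```text
top [380.9 172.7] [ 14  21 183] [ 0.671 -0.173]
top [463.  198.2] [ 18  23 348] [ 0.597 -0.364]
top [220.9 207. ] [ 23  23 437] [0.606 0.219]
top [217.6 259.7] [ 24  25 470] [0.479 0.231]
side [204.1 155. ] [16 35 61] [0.446 0.382]
side [250.8 158.1] [ 60  32 784] [0.594 0.299]
side [226.5 176.1] [ 16  11 148] [0.484 0.243]
side [330.6 247.1] [ 20  15 228] [ 0.668 -0.182]
side [336.7 298.9] [ 21  17 288] [ 0.601 -0.354]
now [ 0.667 -0.184  0.127] 0.0 delta [-0.02 -0.   -2.73] turn -0.0
```

View pics/w6.png

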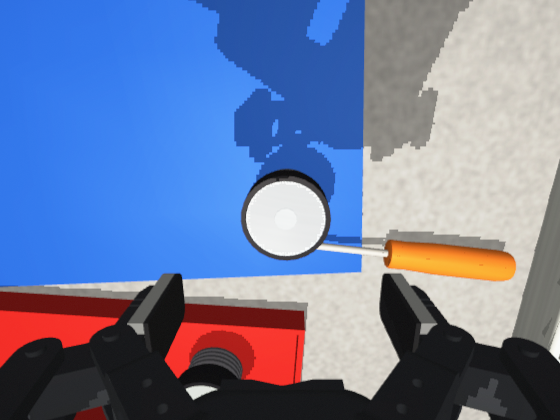

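>>> {"api": "servo_tool", "payload": {
  "increments": [
    [1,0.05,0,-0.3,1.4],
    [1,0.05,0,-0.6,2.8],
    [1,0.05,0,-1,4],
    [1,0.05,0,-1.6,4],
    [1,0.05,0,-2.1,4],
    [1,0.05,0,-2.5,4],
    [1,0.05,0,-2.68,4],
    [1,0.05,0,-2.72,4],
    [1,0.05,0,-2.72,4],
    [0.7,0.05,0,-2.72,4]
  ]
}}

```text
time: 27.02
eef_pos: [0.6697, -0.1844, 0.0196]
tcp_rot: [0.573, 0.819, -0.021, 0.003]
contact_force: [0.2, -0.6, 0.5]
opening: 0.886
```

>>> {"api": "servo_tool", "payload": {
  "increments": [
    [0,0,0,0,0],
    [0,0,0,0,0],
    [0,0,0,0,0],
    [0,0,0,0.1,0],
    [0,0,0,0.3,0],
    [0,0,0,0.8,0],
    [0,0,0,1.4,0],
    [0,0,0,2,0],
    [0,0,0,2,0],
    [0,0,0,2,0]
  ]
}}

```text
time: 27.85
eef_pos: [0.6706, -0.1845, 0.1007]
tcp_rot: [0.574, 0.819, -0.021, 0.004]
contact_force: [0.8, 0.7, -5.2]
opening: 0.706
```

```bash
python3 - <<'E'
from h import *
print(ctrl.get_state()["contact_force"])
v=[.5444,.2285,.8217]
w=S2W(v,[-.045,-.05,0])[0]; print("store",w)
to(w[0],w[1],.205,-43);print("tray");to(.48,-.348,.023,-3)
s=ctrl.read_camera("side")
for d in ctrl.landmark_of(s,"driver"): print(d["conf"],atz(s,d["centre"],.01))
E
```

```text
[ 0.84700049  0.71539541 -5.22761817]
store [0.55037125 0.16149743 0.        ]
now [ 0.671 -0.185  0.101] 20.0 delta [-3.    8.65  2.61] turn -12.6
tray
now [ 0.671 -0.185  0.101] 20.0 delta [-4.76 -4.09 -1.94] turn -4.6
0.76 [ 0.74224276 -0.23183287  0.01      ]
```

>>> {"api": "servo_tool", "payload": {
  "increments": [
    [0,-0.4,0.3,0.6,-1.2],
    [0,-0.8,1,1.2,-2.5],
    [0,-1.2,1.8,1.8,-3.8],
    [0,-1.6,2.6,2.2,-5.1],
    [0,-2,3.4,2.2,-6.4],
    [0,-2.3,4.2,2.2,-7.7],
    [0,-2.5,5,2.2,-9],
    [0,-2.7,5.8,2.2,-10.3],
    [0,-2.8,6.6,2.2,-11.6],
    [0,-2.9,7.4,2.2,-12.6]
  ]
}}

```text
time: 28.78
eef_pos: [0.5499, 0.1138, 0.1819]
tcp_rot: [0.918, 0.396, -0.021, -0.012]
contact_force: [0.8, 0.0, -4.8]
opening: 0.708
```

```bash
python3 -c "
from h import *
to(.5527,.1566,.030,-43)"
```

```text
now [0.55  0.114 0.182] -43.3 delta [ 0.07  1.07 -3.8 ] turn 0.06
```

>>> {"api": "servo_tool", "payload": {
  "increments": [
    [0,0.07,0.6,0,0],
    [0,0.07,1.07,0,0],
    [0,0.07,1.07,-0.4,0],
    [0,0.07,1.07,-1,0],
    [0,0.07,1.07,-1.6,0],
    [0,0.07,1.07,-2.2,0],
    [0,0.07,1.07,-2.8,0],
    [0,0.07,1.07,-2.8,0],
    [0,0.07,1.07,-2.8,0],
    [0,0.07,1.07,-2.8,0]
  ]
}}

```text
time: 29.62
eef_pos: [0.5528, 0.1566, 0.0699]
tcp_rot: [0.918, 0.396, -0.021, -0.012]
contact_force: [1.2, -0.1, -4.4]
opening: 0.709
```

>>> {"api": "servo_tool", "payload": {
  "increments": [
    [0,0,0,-0.2,0],
    [0,0,0,-0.4,0],
    [0,0,0,-0.6,0],
    [0,0,0,-0.75,0],
    [0,0,0,-0.85,0],
    [0,0,0,-0.92,0],
    [0,0,0,-0.95,0],
    [0,0,0,-0.95,0],
    [0,0,0,-0.95,0],
    [0,0,0,-0.95,0]
  ]
}}

```text
time: 30.45
eef_pos: [0.5532, 0.1567, 0.0322]
tcp_rot: [0.918, 0.396, -0.02, -0.011]
contact_force: [0.5, -0.3, -4.4]
opening: 0.709
```

```bash
cat >> h.py <<'E'
def rd(n=5):
    F=[];T=[]
    for i in range(n):
        ctrl.read_camera("wrist"); s=ctrl.get_state(); F.append(s["contact_force"]);T.append(s["joint_efforts"])
    print(np.round(np.mean(F,0),2),np.round(np.std(F,0),2),np.round(np.mean(T,0),2),np.round(np.std(T,0),2),np.round(s["eef_pos"],4),s["qpos"])
E
python3 -c "
from h import *
rd()"
```

```text
[ 0.53  0.32 -5.  ] [0.32 0.43 0.4 ] [-6.000e-02 -3.899e+01 -2.499e+01  2.000e-02  2.300e-01  1.000e-02] [0.01 0.07 0.11 0.   0.03 0.  ] [0.5532 0.1566 0.0322] [0.09542242 0.33589955 1.91794583 0.01157009 0.93379848 0.84435698]
```

>>> {"api": "servo_tool", "payload": {
  "increments": [
    [0,0,0,-0.03,0],
    [0,0,0,-0.08,0],
    [0,0,0,-0.1,0],
    [0.85,0,0,-0.1,0],
    [0.95,0,0,-0.1,0],
    [0.95,0,0,-0.1,0],
    [0.95,0,0,0,0],
    [0.95,0,0,0,0],
    [0.95,0,0,0,0],
    [0.95,0,0,0,0]
  ]
}}

```text
time: 31.53
eef_pos: [0.5533, 0.1566, 0.0322]
tcp_rot: [0.918, 0.396, -0.02, -0.011]
contact_force: [-0.2, 0.9, -0.0]
opening: 0.949
```

```bash
python3 -c "
from h import *
rd()"
```

```text
[-0.49  0.14 -0.27] [0.4  0.21 0.63] [-0.000e+00 -3.642e+01 -2.322e+01  2.000e-02  1.000e-01 -0.000e+00] [0.   0.03 0.03 0.   0.   0.  ] [0.5531 0.1566 0.032 ] [0.0954362  0.33605712 1.91811023 0.01152991 0.93374485 0.84441475]
```

>>> {"api": "servo_tool", "payload": {
  "increments": [
    [0,0,0,-0.05,0],
    [0,0,0,-0.05,0],
    [0,0,0,-0.05,0],
    [0,0,0,-0.05,0],
    [0,0,0,0.3,0],
    [0,0,0,0.8,0],
    [0,0,0,1.2,0],
    [0,0,0,1.2,0],
    [0,0,0,1.2,0],
    [0,0,0,1.2,0]
  ]
}}

```text
time: 32.62
eef_pos: [0.5516, 0.1565, 0.0786]
tcp_rot: [0.918, 0.396, -0.022, -0.012]
contact_force: [-0.2, 0.1, -5.7]
opening: 0.709
```

```bash
python3 -c "
from h import *
rd(12)"
```

```text
[-0.31  0.01 -5.96] [0.48 0.45 0.32] [ 0.000e+00 -3.856e+01 -2.742e+01  3.000e-02  1.600e-01 -0.000e+00] [0.01 0.26 0.21 0.   0.01 0.  ] [0.5531 0.1566 0.08  ] [0.09543025 0.26321078 1.90480378 0.01087985 1.01987079 0.84553033]
```

>>> {"api": "servo_tool", "payload": {
  "increments": [
    [0,0,0,-0.4,0],
    [0,0,0,-0.8,0],
    [0,0,0,-1.05,0],
    [0,0,0,-1.15,0],
    [0,0,0,-1.22,0],
    [0,0,0,-1.26,0],
    [0,0,0,-1.26,0],
    [0.85,0,0,-1.26,0],
    [0.95,0,0,-1.26,0],
    [0.95,0,0,-1.26,0]
  ]
}}

```text
time: 34.05
eef_pos: [0.5549, 0.1568, 0.0315]
tcp_rot: [0.918, 0.396, -0.019, -0.011]
contact_force: [-0.5, -0.2, -0.8]
opening: 0.951
```

>>> {"api": "servo_tool", "payload": {
  "increments": [
    [0.95,0,0,0,0],
    [0.95,0,0,0,0],
    [0.95,0,0,0.6,0],
    [0.95,0,0,1.4,0],
    [0.95,0,0,2.3,0],
    [0.95,0,0,3.2,0],
    [0.95,0,0,4,0],
    [0.95,0,-1,4,0],
    [0.95,0,-2,4,0],
    [0.95,0,-3,4,0]
  ]
}}

```text
time: 34.88
eef_pos: [0.5555, 0.0361, 0.1934]
tcp_rot: [0.918, 0.397, -0.017, -0.01]
contact_force: [0.7, -1.1, -0.8]
opening: 0.953
```

```bash
python3 - <<'E'
from h import *
lamps(("top","side"),hi=(.85,.4))
p=ctrl.read_camera("top");save(p,"t7.png",s=1.2)
print(head(),ctrl.get_state()["contact_force"])
E
```

```text
top [460.9 198.2] [ 23  23 428] [ 0.597 -0.359]
top [220.8 207. ] [ 23  23 433] [0.606 0.22 ]
top [347.4 219.4] [10 19 80] [ 0.56  -0.081]
top [247.1 225.4] [ 23  24 439] [0.558 0.158]
top [217.5 259.6] [ 24  24 463] [0.48  0.231]
side [264.5 166.5] [ 22  15 196] [0.622 0.238]
side [226.6 176.2] [ 16  11 143] [0.484 0.243]
side [255.3 183.2] [ 16  11 145] [0.562 0.17 ]
side [336.8 298.8] [ 21  17 285] [ 0.601 -0.354]
(array([0.55525543, 0.03446746, 0.19213974]), np.float64(-43.57774620842901)) [0.29617712 0.13328742 0.48453386]
```

View pics/t7.png

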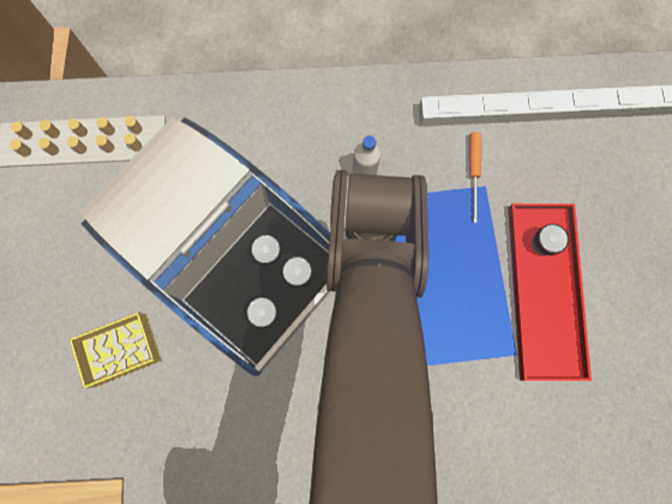

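>>> {"api": "servo_tool", "payload": {
  "increments": [
    [0.35,0,0.3,0.6,1.4],
    [0.35,0.1,0.8,1.2,2.8],
    [0.35,0.3,1.6,1.4,4.2],
    [0.35,0.5,2.4,1.4,5.6],
    [0.35,0.8,3.2,1.4,7],
    [0.35,1,4,1.4,8.4],
    [0.35,1.2,4.8,1.4,9.8],
    [0.35,1.4,5.6,1.4,11.2],
    [0.35,1.6,6.3,1.4,12.6],
    [0.35,1.73,6.96,1.4,14]
  ]
}}

```text
time: 35.87
eef_pos: [0.624, 0.3163, 0.2479]
tcp_rot: [0.523, 0.852, -0.021, 0.002]
contact_force: [0.3, -0.7, 0.9]
opening: 0.346
```

```bash
python3 -c "
from h import *
to(.6240,.313,.215,47)"
```

```text
now [0.624 0.316 0.248] 26.9 delta [-0.   -0.08 -0.82] turn 4.02
```

>>> {"api": "servo_tool", "payload": {
  "increments": [
    [0.35,0,-0.08,-0.1,1.4],
    [0.35,0,-0.08,-0.3,2.8],
    [0.35,0,-0.08,-0.6,4],
    [0.35,0,-0.08,-0.8,4],
    [0.35,0,-0.08,-0.8,4],
    [0.35,0,-0.08,-0.8,4],
    [0.35,0,-0.08,-0.8,4],
    [0.35,0,-0.08,-0.8,4],
    [0.35,0,-0.08,-0.8,4],
    [0.35,0,-0.08,-0.8,4]
  ]
}}

```text
time: 36.7
eef_pos: [0.6244, 0.3131, 0.2167]
tcp_rot: [0.368, 0.93, -0.02, 0.006]
contact_force: [-0.0, 0.2, -0.5]
opening: 0.346
```

```bash
python3 -c "
from h import *
to(.6240,.313,.174,47)
p=ctrl.read_camera('wrist');save(p,'w8.png')"
```

```text
now [0.624 0.313 0.217] 46.8 delta [-0.01 -0.   -1.07] turn 0.03
```

View pics/w8.png

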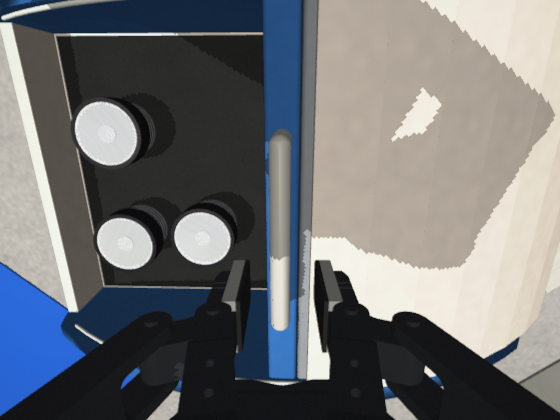

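>>> {"api": "servo_tool", "payload": {
  "increments": [
    [0.35,0,0,-0.3,0],
    [0.35,0,0,-0.6,0],
    [0.35,0,0,-0.85,0],
    [0.35,0,0,-1.05,0],
    [0.35,0,0,-1.05,0],
    [0.2,0,0,-1.05,0],
    [0.2,0,0,-1.05,0],
    [0.2,0,0,-1.05,0],
    [0.2,0,0,-1.05,0],
    [0.2,0,0,-1.05,0]
  ]
}}

```text
time: 37.58
eef_pos: [0.6244, 0.313, 0.175]
tcp_rot: [0.368, 0.93, -0.02, 0.006]
contact_force: [-1.0, -0.3, -0.2]
opening: 0.198
```

```bash
python3 - <<'E'
from h import *
v=[.5444,.2285,.8217]
A=S2W(v,hand(.626))[0]
for q in np.arange(.576,-.03,-.05): print(round(q,3),np.round((S2W(v,hand(q))[0]-A)/.04,2))
s=ctrl.get_state();print(s["contact_force"],s["eef_pos"])
E
```

```text
0.576 [-0.34 -0.36 -0.01]
0.526 [-0.67 -0.72 -0.05]
0.476 [-1.   -1.08 -0.11]
0.426 [-1.33 -1.43 -0.2 ]
0.376 [-1.66 -1.78 -0.31]
0.326 [-1.98 -2.13 -0.45]
0.276 [-2.3  -2.47 -0.6 ]
0.226 [-2.61 -2.81 -0.79]
0.176 [-2.92 -3.14 -0.99]
0.126 [-3.21 -3.46 -1.22]
0.076 [-3.5  -3.77 -1.46]
0.026 [-3.79 -4.07 -1.73]
-0.024 [-4.06 -4.36 -2.02]
[-1.02033457 -0.27089724 -0.19623253] [0.62444014 0.31300211 0.17503661]
```

>>> {"api": "servo_tool", "payload": {
  "increments": [
    [0.2,-0.34,-0.36,-0.03,0],
    [0.2,-0.67,-0.72,-0.08,0],
    [0.2,-1,-1.08,-0.16,0],
    [0.2,-1.33,-1.43,-0.27,0],
    [0.2,-1.66,-1.78,-0.4,0],
    [0.2,-1.98,-2.13,-0.55,0],
    [0.2,-2.3,-2.47,-0.7,0],
    [0.2,-2.61,-2.81,-0.89,0],
    [0.2,-2.92,-3.14,-1.09,0],
    [0.2,-3.21,-3.46,-1.32,0]
  ]
}}

```text
time: 38.42
eef_pos: [0.4993, 0.1758, 0.1257]
tcp_rot: [0.368, 0.93, -0.015, 0.01]
contact_force: [3.1, 3.9, 2.1]
opening: 0.202
```

```bash
python3 - <<'E'
from h import *
to(*S2W([.5444,.2285,.8217],hand(0))[0],47)
E
```

```text
now [0.499 0.176 0.126] 46.8 delta [-0.84 -0.8  -0.6 ] turn 0.04
```

>>> {"api": "servo_tool", "payload": {
  "increments": [
    [0.2,-0.15,-0.16,-0.15,0],
    [0.2,-0.3,-0.32,-0.3,0],
    [0.2,-0.45,-0.48,-0.43,0],
    [0.2,-0.6,-0.64,-0.56,0],
    [0.2,-0.72,-0.76,-0.66,0],
    [0.2,-0.82,-0.86,-0.74,0],
    [0.2,-0.88,-0.92,-0.78,0],
    [0.2,-0.92,-0.96,-0.78,0],
    [0.2,-0.92,-0.96,-0.78,0],
    [0.2,-0.92,-0.96,-0.78,0]
  ]
}}

```text
time: 39.25
eef_pos: [0.4662, 0.1399, 0.0947]
tcp_rot: [0.369, 0.929, -0.01, 0.014]
contact_force: [13.7, 12.1, -7.2]
opening: 0.199
```

>>> {"api": "servo_tool", "payload": {
  "increments": [
    [0.2,-0.04,-0.04,0,0],
    [0.2,-0.08,-0.08,0,0],
    [0.2,-0.1,-0.1,0,0],
    [0.2,-0.1,-0.1,0,0],
    [0.2,-0.1,-0.1,0,0],
    [0.2,-0.1,-0.1,0,0],
    [0.2,-0.1,-0.1,0,0],
    [0.2,-0.1,-0.1,0,0],
    [0.2,-0.1,-0.1,0,0],
    [0.2,-0.1,-0.1,0,0]
  ]
}}

```text
time: 40.08
eef_pos: [0.4662, 0.1399, 0.0946]
tcp_rot: [0.371, 0.929, -0.002, 0.019]
contact_force: [16.0, 17.7, -11.1]
opening: 0.202
```

>>> {"api": "servo_tool", "payload": {
  "increments": [
    [0.2,0,0,0,0],
    [0.35,0.04,0.04,0,0],
    [0.35,0.06,0.06,0,0],
    [0.35,0.06,0.06,0,0],
    [0.35,0.06,0.06,0.2,0],
    [0.35,0.06,0.06,0.6,0],
    [0.35,0.06,0.06,1.2,0],
    [0.35,0.06,0.06,2,0],
    [0.35,0.06,0.06,3,0],
    [0.35,0.06,0.06,4,0]
  ]
}}

```text
time: 40.92
eef_pos: [0.4674, 0.1417, 0.2558]
tcp_rot: [0.371, 0.928, -0.003, 0.018]
contact_force: [1.3, 0.1, 0.6]
opening: 0.351
```

>>> {"api": "servo_tool", "payload": {
  "increments": [
    [0.35,0,-0.9,0,0],
    [0.35,0,-1.8,0,0],
    [0.35,0,-2.7,0,0],
    [0.35,0,-3.6,0,0],
    [0.35,0,-4.5,0,0],
    [0.35,0,-5.2,0,0],
    [0.35,0,-5.8,0,0],
    [0.35,0,-6,0,0],
    [0.35,0,-6,0,0],
    [0.35,0,-6,0,0]
  ]
}}

```text
time: 41.75
eef_pos: [0.467, -0.0981, 0.2559]
tcp_rot: [0.371, 0.928, -0.003, 0.017]
contact_force: [-0.4, -0.0, -0.3]
opening: 0.348
```

```bash
python3 - <<'E'
from h import *
print(head(),ctrl.get_state()["contact_force"])
t=ctrl.read_camera("top"); s=ctrl.read_camera("side")
a=cv2.resize(t["frame"][205:320,190:300],None,fx=4,fy=4,interpolation=cv2.INTER_CUBIC)
b=cv2.resize(s["frame"][85:320,180:400],(430,460),interpolation=cv2.INTER_CUBIC)
cv2.imwrite("pics/e.png",np.hstack([a,np.vstack([b])[:460,:360]])[:,:,::-1])
v=[.5444,.2285,.8217]
for q in(0,.02,.04):
  for y in(-.055,.055): print(q,y,(proj(t,S2W(v,hand(q,y))[0])-[190,205])*4, proj(s,S2W(v,hand(q,y))[0]))
E
```

```text
(array([ 0.46701513, -0.09809993,  0.25593317]), np.float64(46.38906154196616)) [-0.41399097 -0.04162004 -0.27222396]
0 -0.055 [318.10287655 150.54506645] [245.27357578 188.42000196]
0 0.055 [189.63162839 302.14247294] [214.08638216 180.67448809]
0.02 -0.055 [309.18846964 142.08156944] [245.96820544 186.08158646]
0.02 0.055 [180.08122155 294.10261902] [214.78691966 178.3790415 ]
0.04 -0.055 [300.09075302 133.48752363] [246.67522327 183.75743054]
0.04 0.055 [170.35817005 285.91126742] [215.50247656 176.09826944]
```

View pics/e.png

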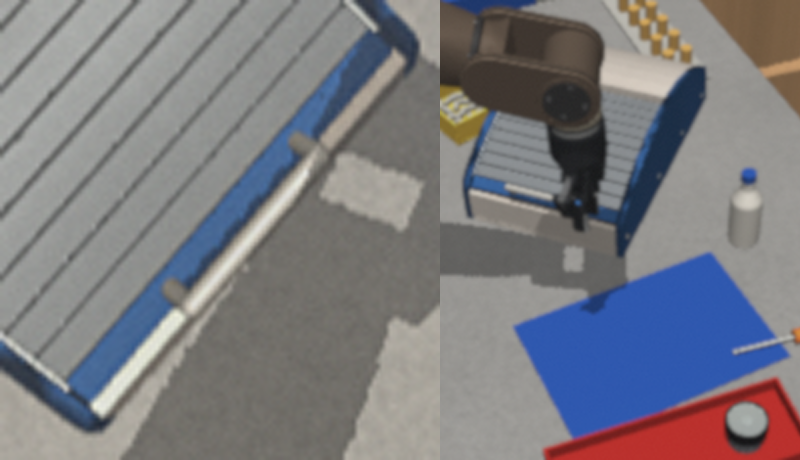

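```bash
python3 -c "
from plant import ctrl
print(ctrl.get_state()['time']);print(ctrl.sign_off())"
```

```text
41.85
the job is handed in; nothing more can be done
None
```

I opened the door to its rear stop and weighed and sorted all four lamps from the mat. Then I rolled the door shut against its front stop and handed the job in at 41.9 s; the hand-in gives no verdict.

- **Lamps:** three read about 6 N and stand lens up in the store. One read about 3.1 N and stands lens up in the red tray.
- **Uncertain weight:** one of the complete lamps first gave readings between 4.4 and 5.2 N, so I re-gripped it and averaged 12 readings, which came to 5.96 N.
- **Contact with the store:** on the first store placing the gripper pressed the right side panel with about 5 N sideways. I lifted off, moved inward and set that lamp down without further contact.
- **Last checks:** the door did not move under about 24 N of push, and the pull bar sits in the top picture where it should when fully shut. Before I shut the door, the top picture showed the three lamps apart in the store. The last side view shows the mat empty and the tray lamp upright. I last located the screwdriver while lifting the lamp beside it, and it had moved less than 10 mm. The bottle and clip bin look unmoved in the pictures, though I did not measure them again.

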